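Ratchet check on a locking clamp

TASK

Check the ratchet of the locking clamp (the instrument with a toothed rack between its handles, not the scissors). Squeeze its two handles together until the teeth catch and let go so that it stays locked by itself; then press the finger ring of its left handle straight down so that the teeth slip apart and the clamp springs open, and take the gripper away. Do not touch the scissors in the other stand.

Things in the scene. Friction and masses are not known exactly. Their poses are not given: they have to be found in the camera images.
- clamp_stand: Steel locking clamp, 220 mm long with slim blunt jaws, level on a stand fixed to the bench (black base 130 x 90 x 12 mm, post, dark screw at the pivot, top 73 mm). Origin on the bench under the pivot; +x along the jaws (70 mm), -x along the handles; +y left (as seen from the rings), z up. Handles: bars 8 mm wide, 6 mm thick, mid-plane 65 mm up, nothing under them beyond x = -40 mm.
- squeeze_point (a point): Where to squeeze: between the handles, 90 mm from the pivot (clamp frame x -90, y 0, z 65 mm). Axes as the clamp's. The LEFT handle stays put, outer face at y = +16 mm here; the RIGHT one swings: outer face at y = -30 mm open, -19.5 mm when locked, -16 mm at its stop. Close a gripper centred here along y, fingers outside the handles, to 32 mm; 25 mm and more is free outside.
- left_ring (a point): Centre of the top of the left handle's finger ring (32 mm outside, 16 mm hole, bar 8 mm thick, top 69 mm above the bench), at clamp frame x -135, y +19 mm. Press it straight down with shut fingers. The right ring, of the same size, has its centre at about y = -24 mm when locked (11 mm gap between the rings) and y = -40 mm when open: do not rest on it.
- clamp_swing (a joint): Right handle, rad: 0 = open (a light spring holds it there), grows as it is squeezed towards the left one. The teeth catch at about 0.125 (release the squeeze and it rests there by itself); stop at 0.16. Squeezing takes up to about 10 N. The rack, two flat dark steel tongues 16 mm wide, bridges the handles 100 mm from the pivot.
- clamp_press (a joint): Springy left handle, rad: 0 = level, grows as its ring is pressed down (0.01 rad lowers the ring 1.35 mm). It dips for a moment by itself while the teeth ride over each other. The teeth are clear with the ring 6 mm down (0.045 rad, about 3 N); stop at 13 mm (0.10 rad, about 5 N). Let go, it springs back level.
- scissors_stand: Bystander: dissecting scissors with broad pointed blades (16 mm wide, 95 mm long) and no rack between the handles, open about 14 degrees, rigid, on a stand of the same kind fixed to the bench; same handles and height as the clamp, origin and axes likewise (blades to +x, handles to -x, right ring centre about x -127, y -50 mm). Not to be touched.

How it is judged (in metres and radians):
On the way, in this order (a step that is already met when the one before it is completed fails the run):
1. the clamp is locked: the right handle stays past the catch of the teeth with the left handle level and the robot not touching the clamp (value of joint clamp_swing above 0.11 rad and value of joint clamp_press below 0.02 rad and contact force between clamp_stand and the fingers below 0.1 N and contact force between clamp_stand and the arm below 0.1 N), for 0.2 s.
2. the left handle's ring is pressed down at least 5.5 mm (0.04 rad), enough to part the teeth (value of joint clamp_press above 0.04 rad), for 0.02 s.
At the end, for the whole second after the job is handed in: After having been locked and released, the clamp stands open again (right handle within 0.03 rad of fully open and at rest) with the left handle sprung back level (within 0.02 rad) and nothing touching it (value of joint clamp_swing below 0.03 rad and value of joint clamp_press below 0.02 rad and velocity of joint clamp_swing below 0.05 rad/s).
It fails at once if the scissors or their stand are touched (more than 1 N) (contact force between scissors_stand and the fingers above 1 N or contact force between scissors_stand and the arm above 1 N).
It also fails if it takes over 40 s, if anything falls off the work surface, if the arm or the gripper's body presses on something with over 40 N, if the wrist force passes 120 N, or if a joint passes its speed limit or range.

ROBOT

A 6-joint arm with a two-finger parallel gripper is mounted at the origin on the work surface. World frame = base frame: x ahead of the robot, y to its left, z up, the work surface at z = 0. Lengths are in mm, angles in rad, forces in N, time in s.
With the tool pointing down it reaches from about 275 to 825 mm from the base axis. Payload 4.9 kg.
Tool frame: the origin (TCP) lies on the centre line of the jaws, within the pads' length; the fingertips stand 8 mm ahead of it and the grasp point (between the pads) lies 11 mm behind it; x points along the fingers, y is the direction in which the jaws open and shut, and the axes are right-handed (so a half turn about x gives the same grasp; the last joint's range is limited). The gripper opens to 85 mm and grips with 20 to 120 N. Pads are 22 mm wide; open, the fingers measure 114 mm over their backs; the gripper's body (76 mm by 85 mm) begins 54 mm behind the grasp point. The pads swing forward as they close: fully open they stand 13 mm farther back than shut.
Start: joints at [-1.369, 0.326, -0.193, 1.052, 0, 1.437], TCP at [181.251, -519.294, 239.281] pointing down, gripper open.
Joint ranges: [-2.65, 2.65], [-0.97, 1.79], [-1.3, 1.35], [-1.93, 2.1], [-1.47, 1.37], [-3.14, 3.14]. Speed limits (rad/s): [2.57, 2.57, 3.14, 3.14, 3.14, 3.14].

INTERFACE

Orientations are given as a unit quaternion [x, y, z, w].
In Python, from workcell import ctrl gives the robot as it stands.
- The arm moves only by the tool send_rows, never from a script. Its argument "commands" is a list of rows, each a list of 2 entries, a list of its own where there are three numbers: the shift along the tool's x, y, z in m, then the turn about the tool's x in rad. In form: [[[x, y, z], turn], ...]. A call has 1 to 20 rows; each row is the pose to reach, as a shift and turn from the pose commanded when the call began, along the tool's axes at that moment; what a row does not reach only later rows make up. A row lasts 1/8 s, in which the tool goes at most 62.5 mm and 10.7 degrees, less where a joint would pass 70% of its speed; a pose out of reach is approached as far as the arm can. A call with a gripper value outside its range is refused whole. "fingers" is the opening in per cent of the stroke, from 0 (shut) to 100 (fully open), set as the call begins (left out, the last holds). The fingers move at their own pace and stop on an object; "force" is the grip in N (left out, the last holds). Time passes only in rows, so rows that repeat a pose let the fingers close. It gives the time, the measured TCP pose, the force and the opening at its end, in the units of the state.
- ctrl.sense(): the state, without advancing time (a new reading comes with each control period).
- ctrl.get_image(name): name is "side" or "top"; returns (picture, depth): 420x560x3 uint8, blue, green, red; 420x560 float32, mm along the optical axis (not along the pixel's ray), 0 where there is no reading.
- ctrl.calibration(name): a dict with "K" (3x3 intrinsics, pixels), "R" (3x3) and "t" (3): a world point X has camera coordinates R X + t. Camera axes: x right, y down, z forward; pixel columns grow to the right and rows downward; lengths in mm; the calibration is good to about 2 mm. A picture is of the moment at which its call begins. calibration takes no time and is no camera call.
- ctrl.finish_job(): hands the job in, once; it reports no verdict.
The state is a dict: "clock": time; "joint_pos": joint angles; "qd": joint speeds; "tau": joint torques, N m; "ee_pos": TCP position; "tool_rot": TCP orientation; "force": force on the tool from outside, world axes, zero at the start; "torque": the same for the moment, N m; "width": finger opening in mm.
Only numpy, scipy, OpenCV 4.12 (cv2) and the standard library are available. Lean on these libraries where they do the work, as an engineer would, in place of code of your own. Each camera call takes 0.05 s, during which the arm holds its last target. There are 200 camera calls.

## Working session

There is one attempt and no reset: what is moved stays moved. The work goes in short steps, Python scripts to look and compute and a tool call to move; the robot and the scene stay as the last step left them, time stands still between calls to the robot, and variables do not carry over. Pictures are saved under pics/ and viewed, about 8 in all and at most 12, crops included, and the job is handed in when it is done.

Besides the shell and the picture viewer there is one more tool, called after "Request:" by a JSON object that holds its "name" and its "arguments", one argument or row to a line. send_rows: Moves the arm, as the interface text tells. Its arguments: {"type":"object","properties":{"commands":{"type":"array"},"fingers":{"type":"number"},"force":{"type":"number"}},"required":["commands"]}

```bash
mkdir -p pics
python3 - <<'E'
from workcell import ctrl
import cv2,numpy as np
print(ctrl.sense())
for n in("top","side"):
    im,d=ctrl.get_image(n);cv2.imwrite(f"pics/{n}0.png",im);np.save(f"{n}0.npy",d)
    c=ctrl.calibration(n);print(n,c['K'],c['R'],c['t'])
E
```

```text
{'clock': 0.0, 'joint_pos': array([-1.36920979e+00,  3.26966829e-01, -1.93575038e-01,  1.05201048e+00,
        2.79888211e-05,  1.43661333e+00]), 'qd': array([-0.00080008, -0.00024435,  0.00109275, -0.00082304,  0.00014265,
        0.00103417]), 'tau': array([-1.50063439e-03, -4.43403375e+01,  2.62435931e+01,  1.55117718e-02,
       -2.66119396e-04,  1.54937089e-05]), 'ee_pos': array([ 181.13552682, -518.71549235,  238.49269369]), 'tool_rot': array([-0.69715386, -0.11877636,  0.69717592, -0.1175347 ]), 'force': array([-0.48564648, -0.54914013, -0.53447023]), 'torque': array([ 0.06890083,  0.02765159, -0.00356659]), 'width': 85.5406118892328}
top [[446.92282075   0.         284.14845973]
 [  0.         446.92282075 211.62477995]
 [  0.           0.           1.        ]] [[-0.0198865  -0.99909201  0.03767863]
 [-0.98835128  0.01395738 -0.15154849]
 [ 0.15088499 -0.04025349 -0.98773143]] [ -8.76499158 585.9344731  689.94428502]
side [[494.22594145   0.         279.63753473]
 [  0.         494.22594145 217.43879357]
 [  0.           0.           1.        ]] [[ 0.96634524 -0.25673665 -0.01622257]
 [-0.1636222  -0.56475578 -0.80887495]
 [ 0.19850606  0.78430683 -0.58775688]] [-560.8965057   147.27631724  719.12926055]
```

View pics/top0.png

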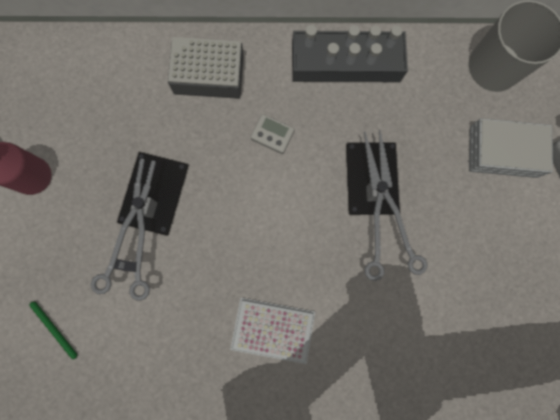

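View pics/side0.png

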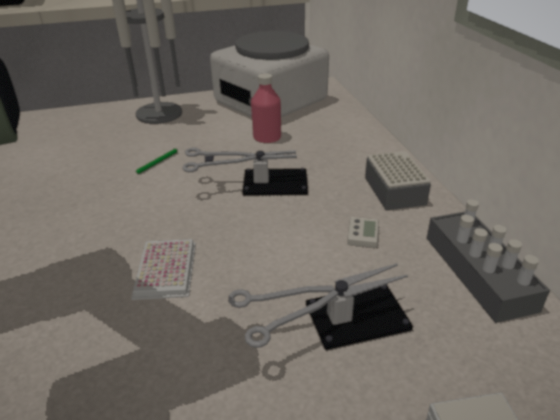

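Top view: the clamp (with rack at about 124,265) has its pivot at about (138,202) and rings at (101,283) left and (140,290) right. The scissors' pivot is at (382,187). Side view: clamp pivot (260,155), rings (193,152) left and (190,167) right. Next I'll refine these from an enlarged crop and triangulate.

```bash
cat > h.py <<'E'
from workcell import ctrl
import cv2,numpy as np
C={n:ctrl.calibration(n) for n in("top","side")}
P={n:c['K']@np.c_[c['R'],c['t']] for n,c in C.items()}
def plane(n,uv,z):
    c=C[n];o=-c['R'].T@c['t'];r=c['R'].T@np.linalg.solve(c['K'],[*uv,1]);return o+r*(z-o[2])/r[2]
def tri(a,b):
    X=cv2.triangulatePoints(P['top'],P['side'],np.array(a,float).reshape(2,1),np.array(b,float).reshape(2,1))[:,0];return X[:3]/X[3]
def proj(n,X):
    u=P[n]@[*X,1];return u[:2]/u[2]
E
python3 - <<'E'
from h import *
for n,(t,s) in dict(piv=((138,202),(260,155)),L=((101,283),(193,152)),R=((140,290),(190,167))).items():
    X=tri(t,s);print(n,X.round(1),'rep',proj('top',X).round(1),proj('side',X).round(1),'plane',plane('top',t,69).round(1),plane('side',s,69).round(1))
a=cv2.imread('pics/top0.png')[180:305,80:180];b=cv2.imread('pics/side0.png')[140:180,178:308]
a=cv2.resize(a,None,fx=4,fy=4,interpolation=2)
b=cv2.resize(b,None,fx=4,fy=4,interpolation=2)[:, :390]
c=np.zeros((500,800,3),np.uint8);c[:,:400]=a;c[:160,405:795]=b
c=cv2.convertScaleAbs(c,alpha=1.5);cv2.imwrite('pics/crop.png',c)
E
```

```text
piv [600.  214.1  62.9] rep [137.9 203.1] [260.7 154.9] plane [600.6 212.3  69. ] [596.2 203.1  69. ]
L [474.5 267.3  61.2] rep [101.  283.8] [193.5 151.9] plane [475.6 264.5  69. ] [472.6 252.5  69. ]
R [462.1 207.1  62.3] rep [140.  291.1] [190.7 166.9] plane [463.9 205.3  69. ] [460.2 195.4  69. ]
```

View pics/crop.png

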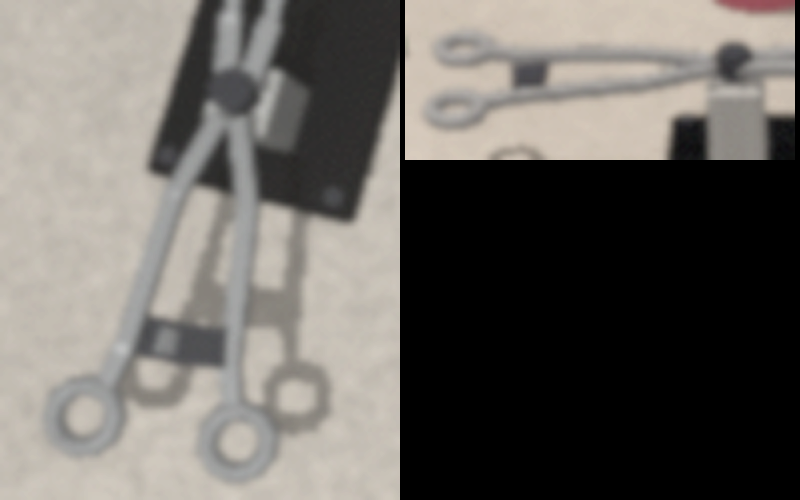

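Run:
```python
from h import *
pts=dict(piv=((137.7,202.4),(259.7,154.8)),L=((100.7,283.4),(192.7,151.5)),R=((139.2,289.8),(190.6,166.4)))
dt,ds=np.load('top0.npy'),np.load('side0.npy')
def back(n,u,v,d):
    c=C[n];return c['R'].T@(np.linalg.solve(c['K'],[u,v,1])*d-c['t'])
for k,(t,s) in pts.items():
    print(k,tri(t,s).round(1),plane('top',t,73 if k=='piv' else 69).round(1))
# clouds: highest points per region from each depth
for n,d,boxes in(('top',dt,dict(piv=(130,145,195,210),L=(90,112,272,295),R=(128,150,278,301),base=(160,180,165,175),bench=(60,85,230,250))),
                 ('side',ds,dict(piv=(254,266,149,160),L=(184,201,146,157),R=(181,200,160,173),bench=(210,235,200,220)))):
    for k,(a,b,e,f) in boxes.items():
        q=np.array([back(n,u,v,d[v,u]) for v in range(e,f) for u in range(a,b) if d[v,u]>0])
        h=q[q[:,2]>50]
        print(n,k,'med z',np.median(q[:,2]).round(1),'high n',len(h),(np.percentile(h,[10,50,90],axis=0).round(1).tolist() if len(h) else ''), ((h[:,:2].max(0)+h[:,:2].min(0))/2).round(1) if len(h) else '')
# fit
src=np.array([[0,0],[-135,19]],float)
A=np.array([plane('top',pts['piv'][0],73)[:2],plane('top',pts['L'][0],69)[:2]])
v=A[0]-A[1];w=src[0]-src[1];yaw=np.arctan2(v[1],v[0])-np.arctan2(w[1],w[0])
R=np.array([[np.cos(yaw),-np.sin(yaw)],[np.sin(yaw),np.cos(yaw)]])
print('len',np.linalg.norm(v),np.linalg.norm(w),'yaw',yaw,'R ring in clamp',R.T@(plane('top',pts['R'][0],69)[:2]-A[0]))
print('sq',A[0]+R@[-90,0])
from scipy.spatial.transform import Rotation as Ro
print(Ro.from_quat(ctrl.sense()['tool_rot']).as_matrix().round(3))
```

```text
piv [599.4 214.5  63.3] [599.2 211.6  73. ]
L [473.9 267.3  62.4] [475.1 264.9  69. ]
R [463.  208.2  62.8] [464.2 206.5  69. ]
top piv med z 69.8 high n 185 [[592.0, 204.5, 58.3], [599.4, 210.9, 72.3], [610.2, 219.1, 74.8]] [601.1 214.4]
top L med z 67.0 high n 280 [[463.7, 252.7, 67.0], [475.9, 263.1, 68.9], [487.8, 275.6, 70.7]] [476.3 265. ]
top R med z 66.6 high n 273 [[453.1, 194.7, 66.9], [465.1, 206.7, 68.7], [477.4, 217.1, 70.7]] [465.5 206.8]
top base med z 12.7 high n 0  
top bench med z 0.8 high n 0  
side piv med z 65.1 high n 98 [[588.8, 200.1, 61.0], [596.3, 205.3, 67.5], [604.9, 213.2, 72.1]] [596.6 208.6]
side L med z 63.4 high n 115 [[460.8, 249.3, 62.6], [472.1, 257.2, 65.9], [483.2, 272.5, 67.8]] [471.9 261.4]
side R med z 62.3 high n 138 [[450.0, 191.0, 62.3], [461.5, 200.5, 66.1], [473.3, 213.7, 68.0]] [462.2 202.6]
side bench med z -1.2 high n 0  
len 135.1690677748186 136.33048081775402 yaw -0.26587955516917067 R ring in clamp [-128.96194407  -40.38383773]
sq [512.41020023 235.20149333]
[[-0.     0.33  -0.944]
 [ 0.002 -0.944 -0.33 ]
 [-1.    -0.002 -0.   ]]
```

Request:
{"name": "send_rows", "arguments": {
  "commands": [
    [[0.09,-0.603,-0.562],-2.54],
    [[0.09,-0.603,-0.562],-2.54],
    [[0.09,-0.603,-0.562],-2.54],
    [[0.09,-0.603,-0.562],-2.54],
    [[0.09,-0.603,-0.562],-2.54],
    [[0.09,-0.603,-0.562],-2.54],
    [[0.09,-0.603,-0.562],-2.54],
    [[0.09,-0.603,-0.562],-2.54],
    [[0.09,-0.603,-0.562],-2.54],
    [[0.09,-0.603,-0.562],-2.54],
    [[0.09,-0.603,-0.562],-2.54],
    [[0.09,-0.603,-0.562],-2.54],
    [[0.09,-0.603,-0.562],-2.54],
    [[0.09,-0.603,-0.562],-2.54],
    [[0.09,-0.603,-0.562],-2.54],
    [[0.09,-0.603,-0.562],-2.54],
    [[0.09,-0.603,-0.562],-2.54],
    [[0.09,-0.603,-0.562],-2.54],
    [[0.09,-0.603,-0.562],-2.54],
    [[0.09,-0.603,-0.562],-2.54]
  ],
  "fingers": 100,
  "force": 40
}}

```text
clock: 2.6
ee_pos: [513.2, 235.0, 149.4]
tool_rot: [0.094, 0.701, -0.094, 0.701]
force: [-1.2, 0.3, 0.5]
width: 85.2
```

```bash
cat > look.py <<'E'
import sys
from h import *
from scipy.spatial.transform import Rotation as Ro
s=ctrl.sense();M=Ro.from_quat(s['tool_rot']).as_matrix()
p=s['ee_pos'];yaw=-0.266;c_,s_=np.cos(yaw),np.sin(yaw);W=np.array([[c_,-s_,0],[s_,c_,0],[0,0,1]])
print(s['clock'],p.round(1),'F',s['force'].round(1),'w',round(s['width'],1),'j',s['joint_pos'].round(2))
print('tool axes in clamp frame\n',(W.T@M).round(3),'\nTCP in clamp frame',(W.T@(p-[599.2,211.6,0])).round(1))
if len(sys.argv)>1:
    a,_=ctrl.get_image('top');b,_=ctrl.get_image('side')
    np.savez(f'pics/{sys.argv[1]}.npz',a=a,b=b)
    f=lambda i,x,y,w,h:cv2.resize(i[y:y+h,x:x+w],None,fx=3,fy=3,interpolation=2)
    c=np.zeros((480,800,3),np.uint8);c[:,:390]=f(a,65,160,130,160);c[:480,395:800]=f(b,165,60,135,160)
    for n,ox,X0,Y0 in(('top',0,65,160),('side',395,165,60)):
        for off in(0,):
            u=(proj(n,p)-[X0,Y0])*3+[ox,0];cv2.circle(c,tuple(int(v) for v in u),4,(0,0,255),1)
    cv2.imwrite(f'pics/{sys.argv[1]}.png',cv2.convertScaleAbs(c,alpha=1.4))
E
python3 look.py l1
```

```text
2.6 [513.2 235.  149.4] F [-1.2  0.3  0.5] w 85.2 j [ 0.3   0.43 -0.29  0.86  0.    0.56]
tool axes in clamp frame
 [[ 0.  0.  1.]
 [ 0.  1. -0.]
 [-1.  0.  0.]] 
TCP in clamp frame [-89.1  -0.  149.4]
```

View pics/l1.png

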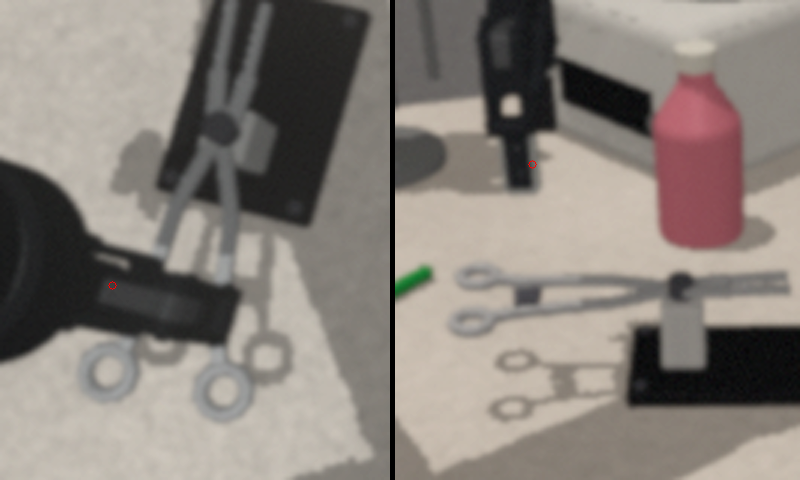

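Request:
{"name": "send_rows", "arguments": {
  "commands": [
    [[0.03,0,-0.001],0],
    [[0.06,0,-0.001],0],
    [[0.08,0,-0.001],0],
    [[0.099,0,-0.001],0],
    [[0.099,0,-0.001],0],
    [[0.099,0,-0.001],0]
  ]
}}

```text
clock: 3.45
ee_pos: [512.6, 235.6, 50.9]
tool_rot: [0.094, 0.701, -0.094, 0.701]
force: [-0.3, -0.1, 0.9]
width: 85.6
```

```bash
python3 look.py l2
python3 - <<'E'
from h import *
yaw=-0.266;c,s=np.cos(yaw),np.sin(yaw)
w=lambda x,y,z:np.array([599.2+c*x-s*y,211.6+s*x+c*y,z])
for q in((-90,-57,60),(-90,-43,60),(-90,-30,68),(-90,57,60),(-135,19,69)):
    print(q,((proj('top',w(*q))-[65,160])*3).round(),((proj('side',w(*q))-[165,60])*3+[395,0]).round())
E
```

```text
3.45 [512.6 235.6  50.9] F [-0.3 -0.1  0.9] w 85.6 j [ 0.3   0.54 -0.39  0.64  0.    0.57]
tool axes in clamp frame
 [[ 0.001 -0.     1.   ]
 [ 0.     1.     0.   ]
 [-1.     0.     0.001]] 
TCP in clamp frame [-89.9   0.4  50.9]
(-90, -57, 60) [280. 323.] [534. 337.]
(-90, -43, 60) [254. 317.] [537. 325.]
(-90, -30, 68) [226. 310.] [538. 304.]
(-90, 57, 60) [ 68. 269.] [554. 251.]
(-135, 19, 69) [106. 372.] [479. 267.]
```

View pics/l2.png

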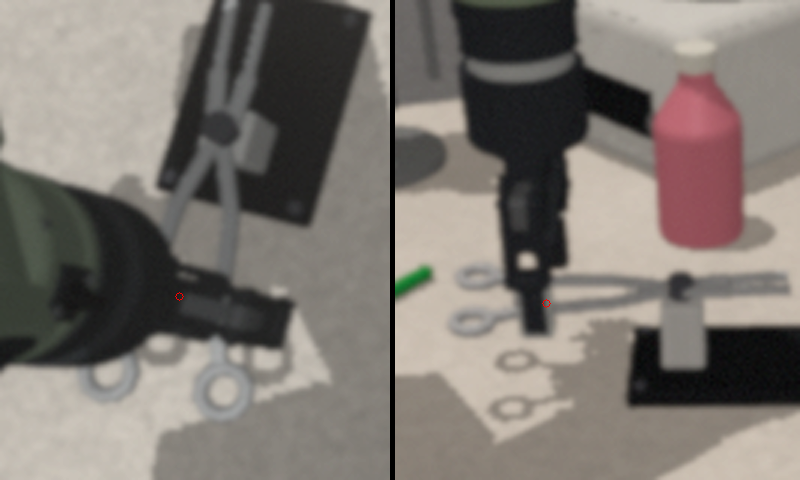

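Request:
{"name": "send_rows", "arguments": {
  "commands": [
    [[0,0,0],0],
    [[0,0,0],0],
    [[0,0,0],0],
    [[0,0,0],0],
    [[0,0,0],0],
    [[0,0,0],0]
  ],
  "fingers": 47,
  "force": 25
}}

```text
clock: 4.3
ee_pos: [512.1, 235.5, 50.3]
tool_rot: [0.094, 0.701, -0.094, 0.701]
force: [-1.0, -1.4, 0.5]
width: 40.2
```

Request:
{"name": "send_rows", "arguments": {
  "commands": [
    [[0,0,0],0],
    [[0,0,0],0],
    [[0,0,0],0],
    [[0,0,0],0],
    [[0,0,0],0],
    [[0,0,0],0]
  ],
  "fingers": 38
}}

```text
clock: 5.05
ee_pos: [512.0, 235.4, 50.2]
tool_rot: [0.094, 0.701, -0.094, 0.701]
force: [-2.6, -3.5, 1.9]
width: 32.2
```

```bash
python3 look.py l3
```

```text
5.05 [512.  235.4  50.2] F [-2.6 -3.5  1.9] w 32.2 j [ 0.3   0.54 -0.39  0.64 -0.    0.57]
tool axes in clamp frame
 [[-0. -0.  1.]
 [-0.  1.  0.]
 [-1. -0. -0.]] 
TCP in clamp frame [-90.3   0.   50.2]
```

View pics/l3.png

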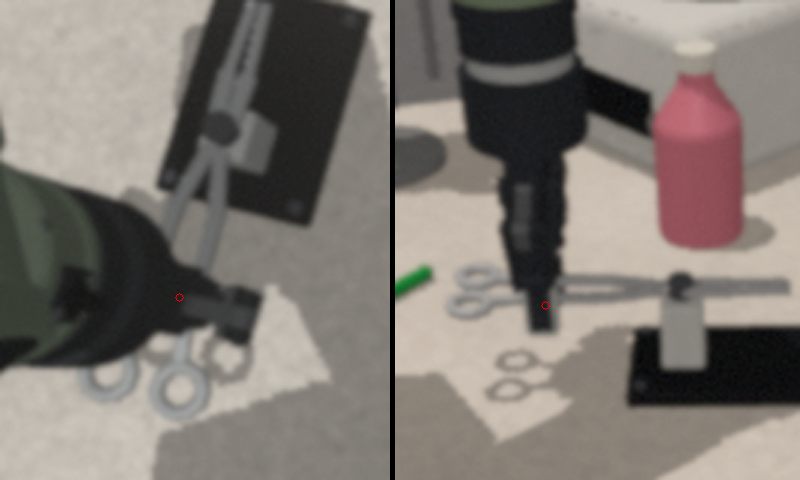

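Closed: the jaws are shut and the right ring has swung in to about (180,390). The net force is small, so I'll squeeze slightly more to be past the catch, then release.

Request:
{"name": "send_rows", "arguments": {
  "commands": [
    [[0,0,0],0],
    [[0,0,0],0],
    [[0,0,0],0],
    [[0,0,0],0]
  ],
  "fingers": 36
}}

```text
clock: 5.65
ee_pos: [512.0, 235.0, 50.3]
tool_rot: [0.093, 0.701, -0.094, 0.701]
force: [-3.5, -4.5, 2.5]
width: 31.0
```

Request:
{"name": "send_rows", "arguments": {
  "commands": [
    [[0,0,0],0],
    [[0,0,0],0],
    [[0,0,0],0],
    [[0,0,0],0],
    [[0,0,0],0],
    [[0,0,0],0]
  ],
  "fingers": 100
}}

```text
clock: 6.4
ee_pos: [512.2, 235.5, 50.3]
tool_rot: [0.094, 0.701, -0.094, 0.701]
force: [-0.4, -1.0, -0.6]
width: 85.7
```

```bash
python3 look.py l4
```

```text
6.4 [512.2 235.5  50.3] F [-0.4 -1.  -0.6] w 85.7 j [ 0.3   0.54 -0.39  0.64  0.    0.57]
tool axes in clamp frame
 [[ 0. -0.  1.]
 [ 0.  1.  0.]
 [-1.  0.  0.]] 
TCP in clamp frame [-90.2   0.2  50.3]
```

View pics/l4.png

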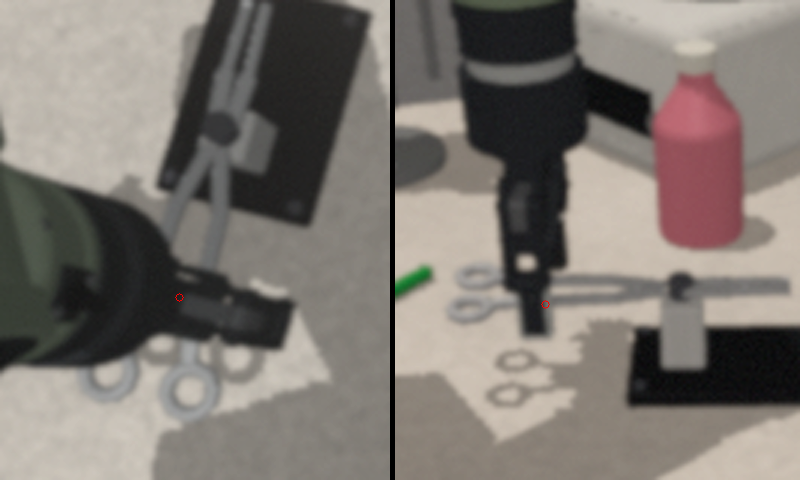

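Locked on its own: the right ring rests at (189,388), between its open position (222,390) and its stop (180,390). Next I'll lift, shut the fingers and move over the left ring.

Request:
{"name": "send_rows", "arguments": {
  "commands": [
    [[-0.03,0,0],0],
    [[-0.06,0,0],0],
    [[-0.08,0,0],0],
    [[-0.08,0,0],0]
  ]
}}

```text
clock: 7.0
ee_pos: [513.5, 235.9, 131.8]
tool_rot: [0.094, 0.7, -0.093, 0.702]
force: [0.0, -0.3, 0.4]
width: 85.5
```

Request:
{"name": "send_rows", "arguments": {
  "commands": [
    [[0,0.01,-0.022],0],
    [[0,0.02,-0.044],0],
    [[0,0.02,-0.044],0],
    [[0.02,0.02,-0.044],0],
    [[0.042,0.02,-0.044],0],
    [[0.042,0.02,-0.044],0],
    [[0.042,0.02,-0.044],0],
    [[0.042,0.02,-0.044],0]
  ],
  "fingers": 0
}}

```text
clock: 8.0
ee_pos: [475.7, 266.5, 89.1]
tool_rot: [0.094, 0.7, -0.093, 0.701]
force: [0.1, 0.6, -0.2]
width: -0.2
```

```bash
python3 look.py l5
```

```text
8.0 [475.7 266.5  89.1] F [ 0.1  0.6 -0.2] w -0.2 j [ 0.38  0.46 -0.41  0.7  -0.    0.64]
tool axes in clamp frame
 [[ 0.001 -0.     1.   ]
 [ 0.001  1.     0.   ]
 [-1.     0.001  0.001]] 
TCP in clamp frame [-133.6   20.5   89.1]
```

View pics/l5.png

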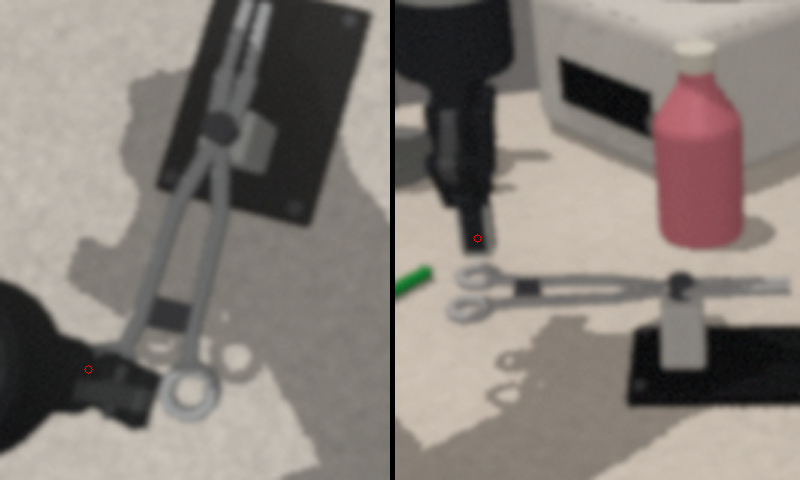

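Still locked, and in the side view the shut fingers (477,250) stand right over the left ring (477,277). Pressing now.

Request:
{"name": "send_rows", "arguments": {
  "commands": [
    [[0.006,0,0],0],
    [[0.01,0,0],0],
    [[0.013,0,0],0],
    [[0.016,0,0],0],
    [[0.016,0,0],0]
  ]
}}

```text
clock: 8.72
ee_pos: [474.8, 266.3, 72.1]
tool_rot: [0.094, 0.701, -0.094, 0.701]
force: [-0.4, 0.5, 1.4]
width: -0.3
```

Request:
{"name": "send_rows", "arguments": {
  "commands": [
    [[0.003,0,0],0],
    [[0.006,0,0],0],
    [[0.006,0,0],0],
    [[0.006,0,0],0],
    [[0.006,0,0],0]
  ]
}}

```text
clock: 9.35
ee_pos: [475.0, 266.3, 66.4]
tool_rot: [0.094, 0.701, -0.094, 0.701]
force: [-1.5, -0.0, 4.5]
width: 0.4
```

```bash
python3 look.py l6
```

```text
9.35 [475.  266.3  66.4] F [-1.5 -0.   4.5] w 0.4 j [ 0.38  0.49 -0.43  0.65 -0.    0.64]
tool axes in clamp frame
 [[ 0. -0.  1.]
 [ 0.  1.  0.]
 [-1.  0.  0.]] 
TCP in clamp frame [-134.2   20.2   66.4]
```

View pics/l6.png

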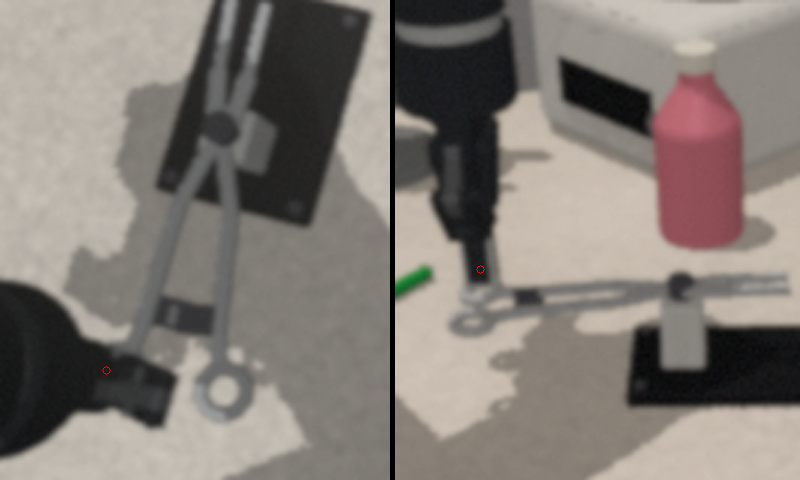

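The left ring is pressed down (about 10 mm, 4.5 N) and the clamp has sprung open, with the right ring back at (223,390). I'll lift off slowly at first.

Request:
{"name": "send_rows", "arguments": {
  "commands": [
    [[-0.003,0,0],0],
    [[-0.006,0,0],0],
    [[-0.009,0,0],0],
    [[-0.012,0,0],0],
    [[-0.02,0,0],0],
    [[-0.05,0,0],0],
    [[-0.1,0,0],0],
    [[-0.14,0,0],0],
    [[-0.14,0,0],0],
    [[-0.14,0,0],0],
    [[-0.14,0,0],0]
  ]
}}

```text
clock: 10.82
ee_pos: [474.1, 265.9, 204.9]
tool_rot: [0.093, 0.702, -0.094, 0.7]
force: [-0.3, -0.5, 0.5]
width: 0.3
```

```bash
python3 look.py l7
```

```text
10.825 [474.1 265.9 204.9] F [-0.3 -0.5  0.5] w 0.3 j [ 0.38  0.34 -0.26  0.97  0.    0.64]
tool axes in clamp frame
 [[-0.002 -0.     1.   ]
 [-0.002  1.     0.   ]
 [-1.    -0.002 -0.002]] 
TCP in clamp frame [-135.    19.5  204.9]
```

View pics/l7.png

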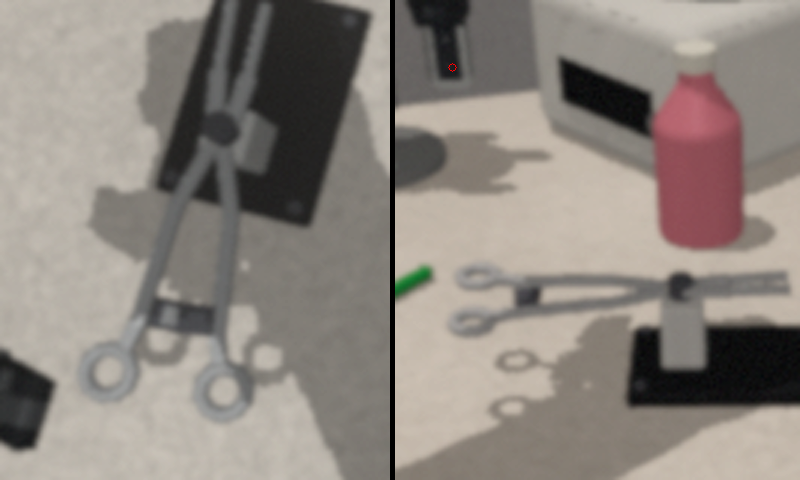

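The clamp is open, both rings are back in their first-picture positions (106,372) and (222,390), the left ring is level again, and the gripper is clear.

```bash
python3 -c "from workcell import ctrl; print(ctrl.finish_job())"
```

```text
the job is handed in; nothing more can be done
None
```

The ratchet check is done and handed in at about 11 s of the 40 s allowed; `finish_job` gives no verdict.

- **Locking:** I squeezed the handles to a 31 mm opening and let go. With the gripper open and then lifted away, the right handle stayed in the locked position.
- **Release:** I pressed the left ring down about 10 mm at 4.5 N with shut fingers, and the clamp sprang open.
- **Last check:** After lifting the gripper about 130 mm clear, both rings were back at their starting pixel positions in both views and the left ring looked level. The force on the tool was near zero. The gripper came near the scissors only once, passing well above them on the way to the clamp.
- **Disagreement:** The two-view triangulation put the ring and pivot about 7–10 mm lower than the given heights. The top camera's depth agreed with those heights to about 1 mm, so I used the top view for positions.

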